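# Tip a slide box out of its packed rack and stand it in the carrying tray

### The arm

A 6-joint arm with a two-finger parallel gripper is mounted at the origin on a cart in front of the work surface, level with it; the furniture and walls round the work are solid. World frame = base frame: x ahead of the robot, y to its left, z up, the work surface at z = 0. Lengths are in mm, angles in rad, forces in N, time in s.
With the tool pointing down it reaches from about 300 to 775 mm from the base axis. Payload 14.6 kg.
Tool frame: the origin (TCP) lies at the very end of the fingers, on their centre line; the grasp point (between the pads) lies 19 mm behind it; z points along the fingers, y is the line along which they close (so a half turn about z gives the same grasp; the last joint's range is limited). The gripper opens to 94 mm and grips with 3 to 60 N. Pads are 16 mm wide; open, the fingers measure 119 mm over their backs; the gripper's body (75 mm by 177 mm) begins 78 mm behind the grasp point.
Start: joints at [-1.399, 0.3, 1.521, -0, 1.321, -0.067], TCP at [130.089, -534.384, 205.446] pointing down, gripper open.
Joint ranges: [-3.03, 3.03], [-0.79, 2.21], [0.23, 2.52], [-1.04, 4.18], [0, 3.07], [-2.55, 2.55]. Speed limits (rad/s): [2.22, 2.22, 2.57, 3.14, 3.14, 3.14].

### API

Orientations are given as [roll, pitch, yaw] about the fixed x, y, z axes, in that order (R = Rz(yaw) Ry(pitch) Rx(roll)).
In Python, from cell import manip, camera, get_calibration gives the robot as it stands. The module is installed in compiled form; this text tells all that it offers.
- The arm moves only by the tool jog_arm, never from a script. Its argument "plan" is one flat list of numbers, 6 for each row, row after row: the shift along the world's x, y, z in m, then the turn, a rotation vector about the world's x, y, z in degrees. A call has 1 to 20 rows; each row is the pose to reach, as a shift and turn from the pose commanded when the call began; what a row does not reach only later rows make up. A row lasts 1/10 s, in which the tool goes at most 50 mm and 8.59 degrees, less where a joint would pass 70% of its speed; a pose out of reach is approached as far as the arm can. A call with a gripper value outside its range is refused whole. "claw" is the finger opening in m, from 0 to 0.094, set as the call begins (left out, the last holds). The fingers move at their own pace and stop on an object; "force" is the grip in N (left out, the last holds). Time passes only in rows, so rows that repeat a pose let the fingers close. It gives the time, the measured TCP pose, the force, the opening and the grip force at its end, in the units of the state.
- manip.read_state(): the state, without advancing time (a new reading comes with each control period).
- camera(name): name is "side" or "top" or "wrist"; returns (picture, depth): 400x640x3 uint8, red, green, blue; 400x640 float32, mm along the optical axis (not along the pixel's ray), 0 where there is no reading.
- get_calibration(name): a dict with "fx", "fy", "cx", "cy" (pixels), "origin" and "attitude" of the camera in the world. Camera axes: x right, y down, z forward; pixel columns grow to the right and rows downward; lengths in mm; the calibration is good to about 2 mm. A picture is of the moment at which its call begins: read the wrist's pose just before it. get_calibration takes no time and is no camera call; for the wrist camera it gives the pose at the moment of the call.
- manip.sign_off(): hands the job in; it is judged then, once.
The state is a dict: "clock": time; "joints": joint angles; "qd": joint speeds; "effort": joint torques, N m; "eef_pos": TCP position; "eef_rot": TCP orientation; "wrist_force": force on the tool from outside, world axes, zero at the start; "moment": the same for the moment, N m; "finger_gap": finger opening in mm; "finger_force": force on a finger pad.
Only numpy, scipy, OpenCV 4.12 (cv2) and the standard library are available. Lean on these libraries where they do the work, as an engineer would, in place of code of your own. Each camera call takes 0.05 s, during which the arm holds its last target. There are 200 camera calls.

### The job

Fetch the blue slide box for microscopy. It is packed tightly between its neighbours, so first tip it outward by its top until it leans by itself on the rack's front slope; then take it out and lower it gently into the deep bay of the carrying tray, standing upright on the bay's floor. Leave the other slide boxes standing in the rack.

Things in the scene. Friction and masses are not known exactly. Their poses are not given: they have to be found in the camera images.
- slide_rack: White sheet-metal rack, fixed, 226 mm wide (its y), holding six slide boxes side by side, 1.5 mm apart. x points to the rack's back (away from the robot at zero yaw), z up. Origin: on the worktop, midway along the row, below the ridge. A standing box reaches from x = -34 mm (front) to +58 mm. End cheeks (3 mm) are 80 mm high at the back, sloping to 24 mm at the front.
- ridge (a point): Middle of the ridge, 30 mm up: the level floor runs back from it, and a slope falls outward (-x) at 30 degrees for 37.5 mm to a 10 mm lip. A standing box has its weight 12 mm behind the ridge: with its top drawn out by over about 14 degrees it tips by itself and rests leaning out at 30 degrees, underside on the slope, foot against the lip; let go sooner, it falls back.
- back_edge (a point): Middle of the top edge of the rack's back plate, 81 mm above the worktop, 62 mm behind the ridge; same axes as the rack. Above it the rear faces of the boxes (up to 130 mm) are free to be hooked from behind; nothing taller than 20 mm stands within 100 mm behind.
- blue_box: Blue hard plastic slide box standing on end: 92 mm deep (its x), 34 mm wide (its y, along the row), 100 mm high (its z); 0.14 to 0.28 kg. Origin: centre of its underside. Clasp and white label on the front (-x), white label on top. Its place in the row varies. Too deep for a gripper to span front to back; neighbours cover its sides.
- blue_top (a point): Centre of the blue box's top face (100 mm above its origin, same axes). When it leans out, the top front corner of the box (46 mm in front of this point) stands about 45 mm clear in front of the other boxes and can be gripped by its sides (34 mm apart).
- green_box: Green slide box of the same size in the same rack; stays there.
- yellow_box: Yellow slide box of the same size in the same rack; stays there.
- red_box: Red slide box of the same size in the same rack; stays there.
- white_box: White slide box of the same size in the same rack; stays there.
- grey_box: Dark grey slide box of the same size in the same rack; stays there.
- bay (a point): Centre of the inner floor of the deep bay of the pale blue-grey carrying tray (fixed in place); 4 mm above the worktop. The bay is 108 mm long (its x) by 46 mm wide (its y) inside, z up; its walls, 3 mm thick, rise to 45 mm above the worktop. The tray's other, shallow side (20 mm walls, with scissors in it) lies toward the bay's -y. The box stands in the bay with its depth along the bay's x, clasp to either end.
Mind the look-alikes: they are no part of the job. Leave any pink look-alike of the white_box alone.

How it is judged (in metres and radians):
On the way:
1. the blue box leans outward at 23 degrees or more, its foot still in the rack on the front slope, and the fingers are off it (angle between blue_box's own z axis and vertical between 0.4 and 0.65 rad and z of blue_box in the frame of slide_rack below 0.045 m and x of blue_box in the frame of slide_rack between -0.02 and 0.03 m and contact force between the fingers and blue_box below 0.1 N), for 0.2 s.
At the end, for the whole second after the job is handed in: The blue box stands at rest in the tray's deep bay, on its floor (within 5 mm), upright within 0.06 rad, its centre within 13 mm of the bay's; the five other boxes stand upright (within 0.1 rad) and within 50 mm of where they were in the rack (horizontal distance between blue_box and bay below 0.013 m and z of blue_box in the frame of bay below 0.005 m and angle between blue_box's own z axis and vertical below 0.06 rad and linear speed of blue_box below 0.02 m/s and angle between each of green_box, yellow_box, red_box, white_box, grey_box's own z axis and vertical below 0.1 rad and distance of each of green_box, yellow_box, red_box, white_box, grey_box from where it was at the start of the episode below 0.05 m); the robot touches nothing.
It fails at once if another slide box is tipped over (0.3 rad or more) (angle between any of green_box, yellow_box, red_box, white_box, grey_box's own z axis and vertical above 0.3 rad).
It fails at once if the blue box is dropped into the bay (falls faster than 0.6 m/s in its last 50 mm) (horizontal distance between blue_box and bay below 0.05 m and z of blue_box in the frame of bay below 0.05 m and linear speed of blue_box above 0.6 m/s).
It also fails if it takes over 58 s, if anything falls off the work surface, if the arm or the gripper's body presses on something with over 40 N, if the wrist force passes 120 N, or if a joint passes its speed limit or range.

## Working session

There is one attempt and no reset: what is moved stays moved. The work goes in short steps, Python scripts to look and compute and a tool call to move; the robot and the scene stay as the last step left them, time stands still between calls to the robot, and variables do not carry over. Pictures are saved under pics/ and viewed, at most 12 in all, crops included, and the job is handed in when it is done.

Besides the shell and the picture viewer there is one more tool, called after "Request:" as name(argument=value, ...) on one line, values as JSON. jog_arm: Moves the arm, as the interface text tells. Its arguments: {"type":"object","properties":{"plan":{"type":"array"},"claw":{"type":"number"},"force":{"type":"number"}},"required":["plan"]}

```bash
mkdir -p pics
cat > h.py <<'E'
import numpy as np,cv2
from scipy.spatial.transform import Rotation as R
from cell import manip,camera,get_calibration
def shot(name,out=None):
    c=get_calibration(name); im,d=camera(name)
    if out: cv2.imwrite('pics/'+out,im[:,:,::-1])
    v,u=np.mgrid[0:400,0:640]
    P=np.dstack([(u-c['cx'])/c['fx']*d,(v-c['cy'])/c['fy']*d,d])
    A=np.array(c['attitude'],float)
    M=A if A.shape==(3,3) else R.from_euler('xyz',A).as_matrix() if A.size==3 else R.from_quat(A).as_matrix()
    W=P@M.T+np.array(c['origin']); W[d==0]=np.nan
    return im,d,W,c
E
python3 - <<'E'
from h import *
print(manip.read_state())
for n in('top','side'):
    im,d,W,c=shot(n,n+'0.png'); print(n,c); np.savez(n+'0.npz',im=im,W=W)
E
```

```text
{'clock': 0.0, 'joints': array([-1.39861087e+00,  3.00465225e-01,  1.52159106e+00, -2.13672128e-05,
        1.32071876e+00, -6.65902065e-02]), 'qd': array([-0.00032805,  0.0006958 , -0.00035528, -0.00124048, -0.00164647,
       -0.00043863]), 'effort': array([ 1.16898968e-04, -5.31804264e+01, -3.52738667e+01,  7.08943186e-02,
        2.44784314e-02, -5.78338904e-05]), 'eef_pos': array([ 130.03236037, -534.12702067,  204.88533882]), 'eef_rot': array([-3.14041150e+00, -5.80274581e-05,  2.38780930e-01]), 'wrist_force': array([-0.42264273, -0.13360718, -0.27522474]), 'moment': array([ 0.02029031,  0.01762554, -0.01854975]), 'finger_force': 0.0, 'finger_gap': 94.1485293275523}
top {'fx': 385.9044012852577, 'fy': 385.9044012852577, 'cx': 322.2063701148887, 'cy': 203.553312621023, 'origin': array([ 480.54896513,   10.10985062, 1056.29032211]), 'attitude': array([-3.06880024,  0.00366961, -1.57920408])}
side {'fx': 458.0009293537953, 'fy': 458.0009293537953, 'cx': 319.6923200114117, 'cy': 186.67063388291936, 'origin': array([364.34320519, 923.57431983, 946.17230337]), 'attitude': array([-2.29000764, -0.00677953, -2.92366636])}
```

View pics/top0.png

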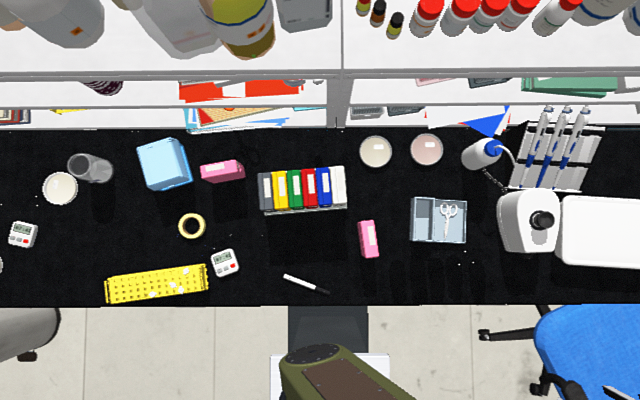

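View pics/side0.png

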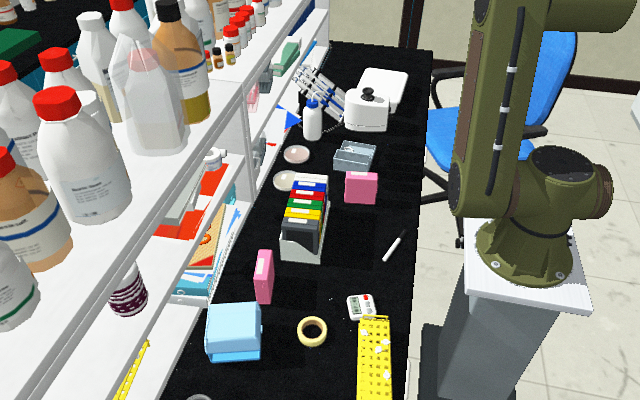

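The row in the top view, left to right, is grey, yellow, green, red, blue (323,187), white (338,187). The blue box in the row fits; the light blue bin (163,165) and the pink boxes (221,171), (369,239) do not. The tray's deep bay is the part at (424,220), since the scissors in the shallow part (448,215) lie toward −y. Next I confirm this in a crop and measure.

Run:
```python
from h import *
D=np.load('top0.npz');im=D['im'];W=D['W']
h=cv2.cvtColor(im,cv2.COLOR_RGB2HSV); v,u=np.mgrid[0:400,0:640]
top=(abs(W[...,2]-130)<8)&(u>250)&(u<350)&(v>150)&(v<220)
hue=lambda a,b:(h[...,0]>=a)&(h[...,0]<=b)&(h[...,1]>120)
for n,m in dict(yellow=hue(20,35),green=hue(45,85),red=hue(0,8)|hue(172,180),blue=hue(105,130)).items():
    p=W[top&m]; print(n,len(p),np.nanmedian(p,0).round(1),np.nanmin(p,0).round(),np.nanmax(p,0).round())
p=W[top]; print('all',p.min(0).round(1),p.max(0).round(1),np.median(p,0).round(1))
r=cv2.minAreaRect(p[:,:2].astype(np.float32)); print(r, cv2.boxPoints(r).round(1).tolist())
# tray rims
for lo,hi in((38,52),(15,26),(-2,9)):
    m=(W[...,2]>lo)&(W[...,2]<hi)&(u>400)&(u<475)&(v>185)&(v<250); q=W[m]
    if lo<0: q=W[m&(u>412)&(u<432)&(v>200)&(v<240)]
    r=cv2.minAreaRect(q[:,:2].astype(np.float32)); print(lo,len(q),r,cv2.boxPoints(r).round(1).tolist(),np.median(q,0).round(1))
# shelf obstacle heights near row
for x in range(500,900,25):
    q=W[(abs(W[...,0]-x)<12)&(abs(W[...,1])<200)]; print(x,len(q),q[:,2].max().round() if len(q) else '')
a=cv2.resize(im[155:220,250:350],None,fx=4,fy=4,interpolation=cv2.INTER_CUBIC); b=cv2.resize(im[185:250,400:475],None,fx=4,fy=4,interpolation=cv2.INTER_CUBIC)
cv2.imwrite('pics/crop.png',np.hstack([a,b])[:,:,::-1])
```

```text
yellow 425 [574.8 117.3 129.6] [536.  62. 122.] [629. 137. 134.]
green 380 [576.7  83.2 129.7] [540.  62. 124.] [631.  98. 136.]
red 391 [578.9  49.1 129.8] [543.  25. 124.] [635.  64. 134.]
blue 389 [583.2  13.2 129.9] [545.  -8. 124.] [638.  27. 135.]
all [533.7 -44.9 122. ] [639.9 168.5 136.4] [586.3  63.6 129.9]
((587.05712890625, 62.17832946777344), (92.5322494506836, 211.41586303710938), 4.545698165893555) [[532.5999755859375, 163.89999389648438], [549.2999877929688, -46.900001525878906], [641.5999755859375, -39.5], [624.7999877929688, 171.1999969482422]]
38 263 ((511.8066711425781, -252.17091369628906), (55.24923324584961, 115.9547119140625), 86.59231567382812) [[452.29998779296875, -276.29998779296875], [568.0, -283.20001220703125], [571.2999877929688, -228.0], [455.6000061035156, -221.10000610351562]] [ 508.8 -253.2   46.9]
15 241 ((508.8951416015625, -298.4793701171875), (146.2832489013672, 113.86603546142578), 85.92774200439453) [[446.8999938964844, -367.3999938964844], [560.5, -375.5], [570.9000244140625, -229.60000610351562], [457.29998779296875, -221.5]] [ 511.2 -317.3   20. ]
-2 515 ((510.6447448730469, -257.7863464355469), (36.35655975341797, 104.46151733398438), 86.39259338378906) [[457.3999938964844, -272.6000061035156], [561.5999755859375, -279.20001220703125], [563.9000244140625, -242.89999389648438], [459.70001220703125, -236.39999389648438]] [ 510.1 -258.4    4.4]
500 1285 105.0
525 1360 131.0
550 1559 135.0
575 1366 135.0
600 1363 136.0
625 1167 136.0
650 782 134.0
675 1254 20.0
700 1220 21.0
725 1209 20.0
750 1367 99.0
775 11718 571.0
800 6631 566.0
825 5370 523.0
850 1706 484.0
875 775 441.0
```

View pics/crop.png

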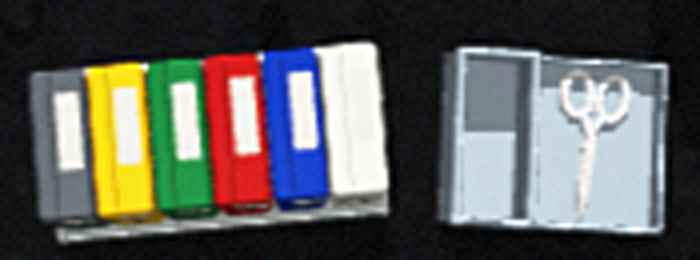

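The crop confirms blue is fifth in the row, between red and white, at crop (295,125). The deep bay is the left part of the tray, at crop (488,140). Estimates: blue top centre (591,9,130), rack yaw about +4.5°, bay centre about (512,−252), bay yaw about −3.7°.

Request:
jog_arm(plan=[0.02, 0.024, 0.01, 0, 0, -1, 0.05, 0.058, 0.02, 0, 0, -2, 0.085, 0.098, 0.03, 0, 0, -3, 0.12, 0.139, 0.04, 0, 0, -4, 0.155, 0.179, 0.05, 0, 0, -5, 0.19, 0.22, 0.06, 0, 0, -6, 0.225, 0.26, 0.07, 0, 0, -7, 0.26, 0.3, 0.08, 0, 0, -8, 0.295, 0.341, 0.09, 0, 0, -9.2, 0.33, 0.382, 0.095, 0, 0, -9.2, 0.365, 0.422, 0.095, 0, 0, -9.2, 0.4, 0.463, 0.095, 0, 0, -9.2, 0.43, 0.498, 0.095, 0, 0, -9.2, 0.455, 0.527, 0.095, 0, 0, -9.2, 0.47, 0.544, 0.095, 0, 0, -9.2, 0.47, 0.544, 0.095, 0, 0, -9.2, 0.47, 0.544, 0.095, 0, 0, -9.2], claw=0)

```text
clock: 1.8
eef_pos: [600.1, 10.2, 299.4]
eef_rot: [-3.142, 0.002, 0.08]
wrist_force: [0.1, -1.4, -0.0]
finger_gap: 0.6
finger_force: 0.0
```

Run:
```python
from h import *
s=manip.read_state();print(s['clock'],s['eef_pos'],s['eef_rot'],s['finger_gap'])
im,d,W,c=shot('wrist','w1.png');print(c)
np.savez('w1.npz',im=im,W=W)
h=cv2.cvtColor(im,cv2.COLOR_RGB2HSV)
m=(abs(W[...,2]-130)<6)&(abs(W[...,1]-62)<130)&(abs(W[...,0]-590)<70)
p=W[m];r=cv2.minAreaRect(p[:,:2].astype(np.float32));print(len(p),r,cv2.boxPoints(r).round(1).tolist())
b=m&(h[...,0]>105)&(h[...,0]<130)&(h[...,1]>120);p=W[b];r=cv2.minAreaRect(p[:,:2].astype(np.float32));print(len(p),r,cv2.boxPoints(r).round(1).tolist(),np.median(p[:,2]))
```

```text
1.8 [600.10818796  10.17521011 299.40933953] [-3.14153010e+00  1.79326205e-03  7.97108079e-02] 0.6088836631191695
{'fx': 285.2045128781734, 'fy': 285.2045128781734, 'cx': 321.9454464518258, 'cy': 200.74085853988305, 'origin': array([665.80152935,  15.16898131, 478.39655582]), 'attitude': array([ 2.90690285e+00,  1.87691310e-04, -1.49134691e+00])}
11428 ((586.403564453125, 65.4192123413086), (92.43343353271484, 210.70651245117188), 4.563810348510742) [[532.0, 166.8000030517578], [548.7000122070312, -43.29999923706055], [640.9000244140625, -35.900001525878906], [624.0999755859375, 174.10000610351562]]
1192 ((594.3323364257812, 12.847965240478516), (85.0731201171875, 32.218624114990234), 4.797072410583496) [[550.5999755859375, 25.299999237060547], [553.2999877929688, -6.800000190734863], [638.0999755859375, 0.4000000059604645], [635.4000244140625, 32.5]] 129.56028410026806
```

View pics/w1.png

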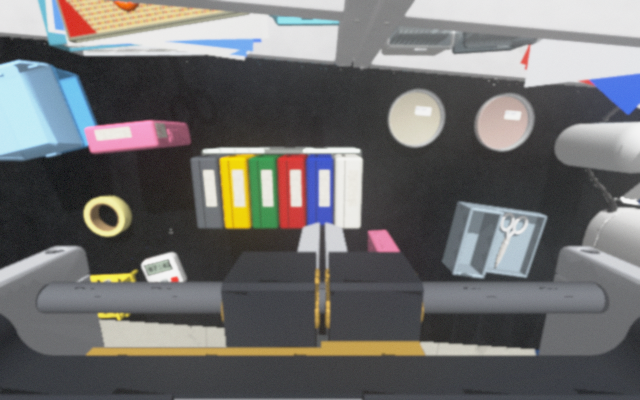

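The wrist view shows the fingertips at (322,228) and the blue box at (319,190). The wrist estimate of the blue centre is (590.6,12), with its rear face at about x 637. Next I move behind the box and down.

Request:
jog_arm(plan=[0.02, 0.003, 0, 0, 0, 0, 0.045, 0.006, 0, 0, 0, 0, 0.055, 0.007, 0, 0, 0, 0, 0.055, 0.007, -0.02, 0, 0, 0, 0.055, 0.007, -0.05, 0, 0, 0, 0.055, 0.007, -0.08, 0, 0, 0, 0.055, 0.007, -0.11, 0, 0, 0, 0.055, 0.007, -0.14, 0, 0, 0, 0.055, 0.007, -0.14, 0, 0, 0, 0.055, 0.007, -0.14, 0, 0, 0])

```text
clock: 2.85
eef_pos: [655.1, 15.6, 161.9]
eef_rot: [3.141, -0.001, 0.077]
wrist_force: [-0.4, -0.8, 0.3]
finger_gap: 0.4
finger_force: 0.0
```

Run:
```python
from h import *
s=manip.read_state();print(s['clock'],s['eef_pos'],s['eef_rot'],s['wrist_force'])
im,d,W,c=shot('wrist','w2.png')
h=cv2.cvtColor(im,cv2.COLOR_RGB2HSV)
b=(abs(W[...,2]-130)<6)&(abs(W[...,1]-12)<60)&(h[...,0]>105)&(h[...,0]<130)&(h[...,1]>120);p=W[b];r=cv2.minAreaRect(p[:,:2].astype(np.float32));print(len(p),r,cv2.boxPoints(r).round(1).tolist())
v,u=np.where(b);print(u.min(),u.max(),v.min(),v.max())
```

```text
2.85 [655.07523603  15.59441387 161.87411293] [ 3.14145072e+00 -8.07147061e-04  7.69575541e-02] [-0.38265207 -0.75834422  0.29584238]
143 ((560.3612670898438, 8.600728988647461), (25.79570960998535, 6.887531280517578), 7.427828311920166) [[547.0999755859375, 10.300000190734863], [548.0, 3.5], [573.5999755859375, 6.900000095367432], [572.7000122070312, 13.699999809265137]]
318 326 314 340
```

View pics/w2.png

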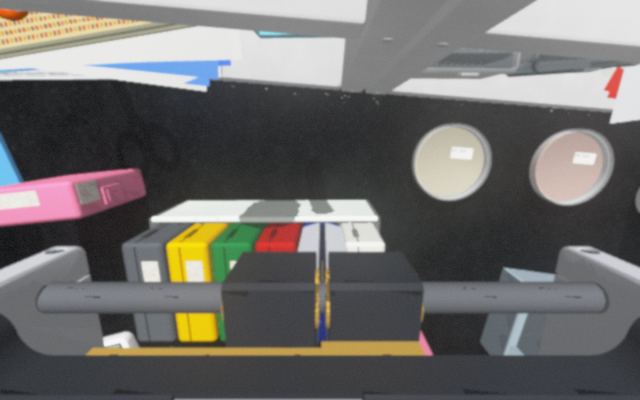

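Red's edge is at column 300 and white's at 345, so the fingers (300–345) are centred on blue's rear edge. Next I lower and draw the top outward slowly.

Request:
jog_arm(plan=[0, 0, -0.02, 0, 0, 0, 0, 0, -0.045, 0, 0, 0, 0, 0, -0.05, 0, 0, 0, 0, 0, -0.05, 0, 0, 0, -0.004, -0.0003, -0.05, 0, 0, 0, -0.008, -0.0006, -0.05, 0, 0, 0, -0.011, -0.0009, -0.05, 0, 0, 0, -0.013, -0.001, -0.05, 0, 0, 0, -0.015, -0.0012, -0.05, 0, 0, 0, -0.017, -0.0014, -0.05, 0, 0, 0, -0.019, -0.0015, -0.05, 0, 0, 0, -0.021, -0.0017, -0.05, 0, 0, 0, -0.021, -0.0017, -0.05, 0, 0, 0])

```text
clock: 4.2
eef_pos: [633.8, 14.9, 110.4]
eef_rot: [3.142, 0.0, 0.078]
wrist_force: [1.1, 0.9, -0.1]
finger_gap: 0.5
finger_force: 0.1
```

```bash
cat > lean.py <<'E'
from h import *
import sys
s=manip.read_state();print(s['clock'],s['eef_pos'],s['wrist_force'])
for n in('top','side'):
    im,d,W,c=shot(n,sys.argv[1]+n+'.png')
    h=cv2.cvtColor(im,cv2.COLOR_RGB2HSV)
    # rack frame relative to ridge
    t=np.radians(4.55);Q=W-np.array([578.7,11.0,30]) 
    X=Q[...,0]*np.cos(t)+Q[...,1]*np.sin(t);Y=-Q[...,0]*np.sin(t)+Q[...,1]*np.cos(t);Z=Q[...,2]
    b=(abs(Y)<26)&(X>-120)&(X<80)&(Z>-35)&(Z<150)&(h[...,0]>105)&(h[...,0]<130)&(h[...,1]>110)
    p=np.c_[X[b],Y[b],Z[b]];print(n,len(p),p.min(0).round(1),p.max(0).round(1))
    np.save(sys.argv[1]+n+'.npy',p)
    # dominant plane (RANSAC-free: top points), slope via bins
    for a in range(-110,70,10):
        q=p[(p[:,0]>=a)&(p[:,0]<a+10)]
        if len(q)>4: print(a+5,len(q),np.percentile(q[:,2],[5,50,95]).round(1),q[:,1].mean().round(1),np.ptp(q[:,1]).round(1))
E
python3 lean.py a
```

```text
4.2 [633.845853    14.89436575 110.39802917] [ 1.07368862  0.94985264 -0.1312203 ]Traceback (most recent call last):
  File "lean.py", line 11, in <module>
    p=np.c_[X[b],Y[b],Z[b]];print(n,len(p),p.min(0).round(1),p.max(0).round(1))
                                           ~~~~~^^^
    return umr_minimum(a, axis, None, out, keepdims, initial, where)
ValueError: zero-size array to reduction operation minimum which has no identity
```

Request:
jog_arm(plan=[-0.002, -0.0002, 0, 0, 0, 0, -0.004, -0.0003, 0, 0, 0, 0, -0.006, -0.0005, 0, 0, 0, 0, -0.008, -0.0006, 0, 0, 0, 0, -0.009, -0.0007, 0, 0, 0, 0, -0.01, -0.0008, 0, 0, 0, 0, -0.011, -0.0009, 0, 0, 0, 0, -0.012, -0.001, 0, 0, 0, 0, -0.012, -0.001, 0, 0, 0, 0, -0.012, -0.001, 0, 0, 0, 0, -0.012, -0.001, 0, 0, 0, 0])

```text
clock: 5.35
eef_pos: [622.1, 13.9, 110.5]
eef_rot: [-3.142, -0.0, 0.078]
wrist_force: [-0.1, -1.2, -0.7]
finger_gap: 0.3
finger_force: 0.0
```

```bash
sed -i "s/^    p=np.c_/    if b.sum()<5: continue\n    p=np.c_/" lean.py; python3 lean.py b
```

```text
5.35 [622.13087318  13.91191679 110.4620905 ] [-0.09835457 -1.18935139 -0.7035907 ]
side 486 [-116.1  -22.9  -33.1] [ 23.3  22.1 115.3]
-75 43 [61.1 70.8 77.1] 5.5 33.3
-65 63 [37.4 73.4 80.5] 10.6 31.7
-55 78 [32.1 69.4 84.7] 12.5 35.9
-45 104 [ 5.3 56.8 90.3] 13.9 45.1
-35 73 [-4.3 60.  95.9] 14.3 39.7
-25 19 [ 97.4 100.2 103.9] 12.2 17.9
-15 28 [ 99.4 106.3 111.3] 9.3 30.1
-5 42 [ 98.6 110.2 114.6] 6.3 34.3
5 23 [ 96.5 101.5 110.1] 8.4 23.2
15 8 [81.3 88.1 96.1] -1.2 20.9
```

View pics/bside.png

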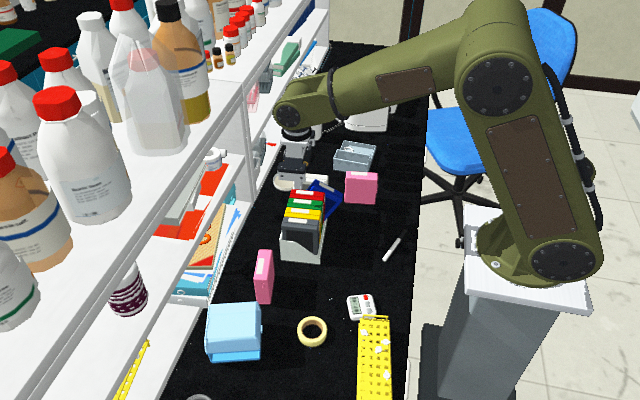

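The side view shows the blue box leaning out at about (325,195). The depth gives a top slope of about 30°, and the fingers are off it. Next I back off and lift.

Request:
jog_arm(plan=[0.005, 0, 0, 0, 0, 0, 0.01, 0.001, 0, 0, 0, 0, 0.012, 0.001, 0.02, 0, 0, 0, 0.012, 0.001, 0.06, 0, 0, 0, 0.012, 0.001, 0.1, 0, 0, 0, 0.0, 0, 0.14, 0, 0, 0, -0.03, -0.002, 0.17, 0, 0, 0, -0.07, -0.005, 0.18, 0, 0, 0, -0.11, -0.008, 0.18, 0, 0, 0, -0.14, -0.01, 0.16, 0.5, -6, 0, -0.142, -0.01, 0.14, 1, -13, 0, -0.142, -0.01, 0.12, 1.6, -20, 0, -0.142, -0.01, 0.11, 2.2, -27, 0, -0.142, -0.01, 0.11, 2.4, -29.9, 0, -0.142, -0.01, 0.11, 2.4, -29.9, 0, -0.142, -0.01, 0.11, 2.4, -29.9, 0])

```text
clock: 7.05
eef_pos: [480.6, 3.8, 221.2]
eef_rot: [-3.141, -0.523, 0.078]
wrist_force: [0.2, -0.7, -0.2]
finger_gap: 0.3
finger_force: 0.0
```

```bash
python3 lean.py c | tail -14
python3 - <<'E'
from h import *
s=manip.read_state();print(s['clock'],s['eef_pos'],s['eef_rot'],s['joints'])
im,d,W,c=shot('wrist','w3.png');print(c['origin'],c['attitude'])
E
```

```text
25 41 [59.3 66.6 75.8] -2.1 30.7
35 38 [42.8 49.9 57.3] -3.2 31.2
45 15 [33.5 37.5 41.2] -1.4 28.5
side 500 [-113.9  -25.4  -32.4] [ 20.4  22.1 115.6]
-75 46 [-5.2 71.  76.1] 5.3 36.8
-65 65 [41.2 74.  80.4] 10.0 33.6
-55 77 [27.8 68.  84.9] 13.1 38.3
-45 108 [ 1.6 56.8 91.5] 13.2 46.1
-35 71 [-3.6 60.2 98.3] 14.8 32.6
-25 20 [ 97.4  99.5 104.1] 11.5 17.8
-15 30 [100.2 106.4 110.3] 6.5 31.3
-5 44 [ 98.7 110.3 113.6] 7.4 32.2
5 22 [ 97.4 101.7 108.5] 8.0 26.0
15 9 [79.8 88.6 93.2] -3.4 20.7
7.15 [480.77650728   3.93665849 221.0267678 ] [-3.14064614 -0.52308336  0.07823676] [-0.12584967 -0.15489544  2.05848744  0.15381632  0.73001081  1.27834988]
[448.0058909    0.91366849 409.54570746] [-2.85142473e+00  9.37675174e-04 -1.49241919e+00]
```

View pics/w3.png

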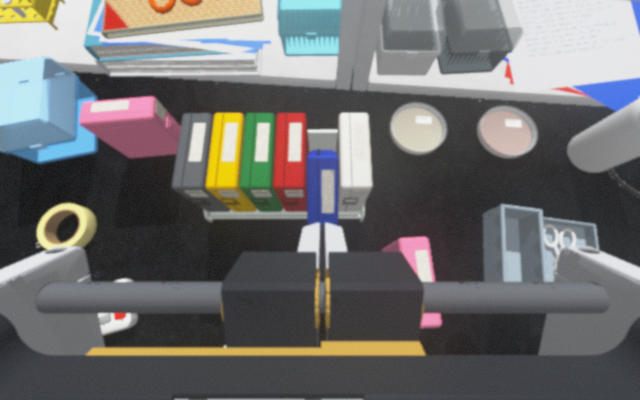

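The wrist view shows the blue box leaning out at (322,187), in line with the finger seam at column 322. I'll fit its top face before gripping.

Run:
```python
from h import *
im,d,W,c=shot('wrist');h=cv2.cvtColor(im,cv2.COLOR_RGB2HSV)
t=np.radians(4.55);Q=W-np.array([578.6,11.0,30])
X=Q[...,0]*np.cos(t)+Q[...,1]*np.sin(t);Y=-Q[...,0]*np.sin(t)+Q[...,1]*np.cos(t);Z=Q[...,2]
v,u=np.mgrid[0:400,0:640]
b=(h[...,0]>105)&(h[...,0]<130)&(h[...,1]>110)&(u>300)&(u<345)&(v>140)&(v<235)
p=np.c_[X[b],Y[b],Z[b]]
for a in range(-110,70,8):
    q=p[(p[:,0]>=a)&(p[:,0]<a+8)]
    if len(q)>4: print(a+4,len(q),np.percentile(q[:,2],[5,50,95]).round(1),np.percentile(q[:,1],[2,98]).round(1))
```

```text
-66 103 [75.8 78.5 80.2] [-15.8  16.7]
-58 206 [78.8 81.5 83.8] [-14.6  15.5]
-50 118 [84.2 86.1 88.6] [-15.2  15.5]
-42 130 [88.4 90.9 93.4] [-15.5  15.8]
-34 130 [93.1 95.5 97.8] [-15.4  16.2]
-26 130 [ 97.8  99.9 102.4] [-15.3  16.1]
-18 149 [102.1 104.7 107.4] [-15.2  16. ]
-10 278 [106.8 109.3 111.8] [-15.1  15.8]
-2 148 [108.4 111.6 113. ] [-15.   14.9]
6 31 [ 95.2  96.8 103.4] [-13.9  14.3]
14 24 [80.3 82.6 88.8] [-13.3  14.7]
22 22 [65.2 66.2 69.5] [-12.8  13.2]
38 16 [48.4 49.2 49.9] [-12.   11.5]
```

Request:
jog_arm(plan=[0.004, 0, -0.02, 0, 0, 0, 0.009, 0.0005, -0.045, 0, 0, 0, 0.012, 0.0005, -0.071, 0, 0, 0, 0.012, 0.0005, -0.071, 0, 0, 0, 0.012, 0.0005, -0.071, 0, 0, 0, 0.022, 0.0013, -0.088, 0, 0, 0, 0.032, 0.0021, -0.106, 0, 0, 0, 0.042, 0.003, -0.123, 0, 0, 0, 0.048, 0.0035, -0.134, 0, 0, 0, 0.052, 0.0038, -0.141, 0, 0, 0, 0.052, 0.0038, -0.141, 0, 0, 0, 0.052, 0.0038, -0.141, 0, 0, 0], claw=0.06)

```text
clock: 8.45
eef_pos: [532.4, 7.7, 80.5]
eef_rot: [-3.141, -0.525, 0.078]
wrist_force: [-0.2, -0.4, -0.0]
finger_gap: 59.9
finger_force: 0.0
```

Request:
jog_arm(plan=[0, 0, 0, 0, 0, 0, 0, 0, 0, 0, 0, 0, 0, 0, 0, 0, 0, 0, 0, 0, 0, 0, 0, 0, 0, 0, 0, 0, 0, 0, 0, 0, 0, 0, 0, 0, 0, 0, 0, 0, 0, 0], claw=0.02, force=40)

```text
clock: 9.15
eef_pos: [532.2, 7.7, 79.7]
eef_rot: [-3.141, -0.524, 0.078]
wrist_force: [-4.8, -0.7, 6.8]
finger_gap: 33.7
finger_force: 40.0
```

Gripped at 33.7 mm. Next I pull out along the box's own axis.

Request:
jog_arm(plan=[-0.0015, -0.0001, 0.0026, 0, 0, 0, -0.005, -0.0004, 0.0087, 0, 0, 0, -0.01, -0.0008, 0.0173, 0, 0, 0, -0.015, -0.0012, 0.026, 0, 0, 0, -0.02, -0.0016, 0.0346, 0, 0, 0, -0.025, -0.002, 0.0433, 0, 0, 0, -0.03, -0.0024, 0.052, 0, 0, 0, -0.035, -0.0028, 0.0606, 0, 0, 0, -0.04, -0.0032, 0.0693, 0, 0, 0, -0.045, -0.0036, 0.078, 0, 0, 0, -0.05, -0.004, 0.0866, 0, 0, 0, -0.055, -0.0044, 0.0953, 0, 0, 0, -0.06, -0.0048, 0.104, 0, 0, 0, -0.06, -0.0048, 0.104, 0, 0, 0, -0.06, -0.0048, 0.104, 0, 0, 0])

```text
clock: 10.65
eef_pos: [472.1, 2.9, 183.6]
eef_rot: [-3.141, -0.524, 0.078]
wrist_force: [1.1, -0.3, -0.9]
finger_gap: 33.9
finger_force: 40.0
```

Run:
```python
from h import *
s=manip.read_state();print(s['clock'],s['eef_pos'],s['eef_rot'],s['wrist_force'],s['moment'],s['finger_gap'])
im,d,W,c=shot('side','s4.png')
```

```text
10.65 [472.10348457   2.88655934 183.57106956] [-3.14061558 -0.52396336  0.07792249] [ 1.06906492 -0.30627119 -0.9114975 ] [-0.00757913  0.44922457 -0.00337381] 33.85934801831207
```

View pics/s4.png

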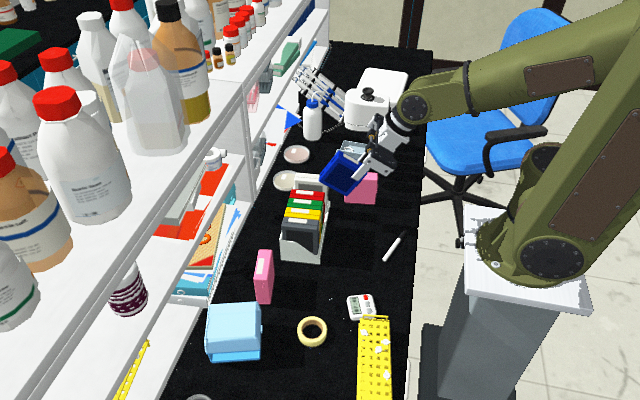

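The blue box is out and held at (343,172), and the others are still standing. I'll refine the bay pose from the earlier wrist depth (w1).

Run:
```python
from h import *
for f in('w1','top0'):
    W=np.load(f+'.npz')['W']
    reg=(abs(W[...,0]-512)<80)&(W[...,1]<-200)&(W[...,1]>-400)
    for lo,hi in((40,51),(15,26),(0,9)):
        q=W[reg&(W[...,2]>lo)&(W[...,2]<hi)]
        if lo==0:q=q[q[:,1]>-285]
        if len(q)<5: continue
        r=cv2.minAreaRect(q[:,:2].astype(np.float32));print(f,lo,len(q),np.round(r[0],1),np.round(r[1],1),round(r[2],1),np.round(cv2.boxPoints(r),1).tolist(),np.median(q[:,2]).round(1))
```

```text
w1 40 789 [ 511.8 -247.8] [ 54.7 116.2] 86.1 [[451.8999938964844, -271.1000061035156], [567.9000244140625, -279.1000061035156], [571.5999755859375, -224.5], [455.70001220703125, -216.5]] 46.2
w1 15 943 [ 508.7 -294.3] [146.5 114.6] 86.1 [[446.6000061035156, -363.5], [560.9000244140625, -371.20001220703125], [570.7999877929688, -225.10000610351562], [456.3999938964844, -217.39999389648438]] 19.3
w1 0 1431 [ 512.  -242.4] [ 84.6 160. ] 90.0 [[432.0, -284.6000061035156], [592.0, -284.79998779296875], [592.0999755859375, -200.10000610351562], [432.1000061035156, -200.0]] 3.0
top0 40 243 [ 511.8 -252.2] [ 55.2 116. ] 86.6 [[452.29998779296875, -276.29998779296875], [568.0, -283.20001220703125], [571.2999877929688, -228.0], [455.6000061035156, -221.10000610351562]] 47.0
top0 15 241 [ 508.9 -298.5] [146.3 113.9] 85.9 [[446.8999938964844, -367.3999938964844], [560.5, -375.5], [570.9000244140625, -229.60000610351562], [457.29998779296875, -221.5]] 20.0
top0 0 1014 [ 512.1 -242.2] [ 84.9 156. ] 89.7 [[433.8999938964844, -284.29998779296875], [589.9000244140625, -285.0], [590.2999877929688, -200.10000610351562], [434.29998779296875, -199.39999389648438]] 2.9
```

Request:
jog_arm(plan=[-0.005, -0.002, 0.01, -0.2, 3, 0, -0.01, -0.006, 0.025, -0.6, 7, 0, -0.01, -0.015, 0.04, -0.9, 11, 0, -0.008, -0.03, 0.046, -1.2, 15, 0, -0.005, -0.05, 0.046, -1.5, 19, 0, -0.002, -0.075, 0.046, -1.8, 23, 0, 0.002, -0.1, 0.046, -2.1, 26, 0, 0.006, -0.125, 0.046, -2.3, 28.5, 0, 0.009, -0.15, 0.046, -2.4, 29.9, 0, 0.011, -0.175, 0.046, -2.4, 29.9, 0, 0.013, -0.2, 0.046, -2.4, 29.9, 0, 0.015, -0.225, 0.046, -2.4, 29.9, 0, 0.016, -0.242, 0.046, -2.4, 29.9, 0, 0.016, -0.25, 0.046, -2.4, 29.9, 0, 0.016, -0.25, 0.046, -2.4, 29.9, 0, 0.016, -0.25, 0.046, -2.4, 29.9, 0])

```text
clock: 12.3
eef_pos: [488.1, -246.4, 229.3]
eef_rot: [-3.141, 0.0, 0.079]
wrist_force: [0.7, -0.1, -1.8]
finger_gap: 33.7
finger_force: 40.0
```

Request:
jog_arm(plan=[0, 0, -0.01, 0, 0, -2, 0, 0, -0.03, 0, 0, -4, 0, 0, -0.05, 0, 0, -6, 0, 0, -0.07, 0, 0, -8, 0, 0, -0.08, 0, 0, -8.4, 0, 0, -0.08, 0, 0, -8.4, 0, 0, -0.08, 0, 0, -8.4, 0, 0, -0.08, 0, 0, -8.4])

```text
clock: 13.1
eef_pos: [488.5, -247.2, 150.6]
eef_rot: [3.141, -0.002, -0.068]
wrist_force: [0.7, 0.2, -1.7]
finger_gap: 33.8
finger_force: 40.0
```

```bash
cat > held.py <<'E'
from h import *
import sys
s=manip.read_state();print(s['clock'],s['eef_pos'],s['eef_rot'],s['wrist_force'],s['finger_gap'])
t=np.radians(-3.9)
for n in('top','side','wrist'):
    im,d,W,c=shot(n,sys.argv[1]+n+'.png');h=cv2.cvtColor(im,cv2.COLOR_RGB2HSV)
    Q=W-np.array([512,-249,0]);X=Q[...,0]*np.cos(t)+Q[...,1]*np.sin(t);Y=-Q[...,0]*np.sin(t)+Q[...,1]*np.cos(t);Z=Q[...,2]
    b=(abs(Y)<40)&(abs(X)<80)&(Z>20)&(Z<220)&(h[...,0]>108)&(h[...,0]<130)&(h[...,1]>140)
    p=np.c_[X[b],Y[b],Z[b]]
    print(n,len(p), len(p)and np.percentile(p,[1,99],axis=0).round(1).tolist())
    for a in range(-50,60,12):
        q=p[(p[:,0]>=a)&(p[:,0]<a+12)] if len(p) else []
        if len(q)>4: print(a+6,len(q),'Z',np.percentile(q[:,2],[3,50,97]).round(1),'Y',np.percentile(q[:,1],[3,97]).round(1))
    r=(abs(X)<75)&(abs(Y)<40)&(Z>40)&(Z<52)&(h[...,1]<110)
    q=np.c_[X[r],Y[r]].astype(np.float32)
    if len(q)>10: print('rim',len(q),cv2.minAreaRect(q),np.percentile(q,[1,99],axis=0).round(1).tolist())
E
python3 held.py d
```

```text
13.1 [ 488.54111568 -247.16008628  150.57482559] [ 3.14085062e+00 -1.53595433e-03 -6.76724498e-02] [ 0.7461245   0.21214868 -1.7206526 ] 33.77977082582274
top 258 [[14.9, -17.2, 94.8], [46.9, 14.9, 186.8]]
16 43 Z [125.1 176.7 185.6] Y [ 1.4 14.9]
28 89 Z [ 97.3 172.7 186. ] Y [-16.2  14.9]
40 122 Z [ 98.8 182.1 186.1] Y [-16.4  14.3]
rim 56 ((-0.37195587158203125, 3.3576889038085938), (115.50025939941406, 37.60615921020508), 3.7387990951538086) [[-57.4, -18.3], [57.8, 23.9]]
side 798 [[-46.3, -8.1, 86.7], [44.5, 22.3, 186.0]]
-44 109 Z [ 90.  144.3 184.6] Y [-8.4 19.8]
-32 86 Z [ 90.3 128.5 184.7] Y [-8.6 20.6]
-20 62 Z [ 88.7 115.5 145.8] Y [12.7 21.2]
-8 103 Z [ 89.4 139.6 184.1] Y [10.7 20.5]
4 104 Z [ 91.3 140.2 184.3] Y [ 9.8 21.9]
16 111 Z [ 89.  141.9 184.7] Y [ 9.1 21.1]
28 114 Z [ 92.3 141.5 184.3] Y [ 2.9 21.9]
40 107 Z [ 89.4 147.3 185.3] Y [-3.6 20.3]
rim 201 ((-0.9969406127929688, 0.8553962707519531), (61.005184173583984, 114.9082260131836), 89.59092712402344) [[-58.2, -26.9], [56.0, 30.8]]
wrist 6140 [[-38.7, -15.9, 180.6], [44.9, 16.0, 184.5]]
-44 127 Z [181.1 182.9 184.1] Y [-15.7  14.7]
-32 1135 Z [181.4 183.  184.1] Y [-15.5  14.9]
-20 1089 Z [181.4 183.  184.2] Y [-15.6  15.2]
-8 588 Z [181.4 182.9 184.1] Y [-15.4  15.5]
4 510 Z [181.5 183.  184.3] Y [ 2.4 15.7]
16 546 Z [181.6 183.  184.1] Y [ 2.4 15.9]
28 708 Z [181.2 183.  184.3] Y [-8.9 16. ]
40 1437 Z [181.2 182.9 184.2] Y [-13.6  15.4]
rim 349 ((53.76503372192383, 0.08560371398925781), (52.85398483276367, 7.408787250518799), 89.02651977539062) [[50.5, -26.1], [57.0, 26.4]]
```

View pics/dwrist.png

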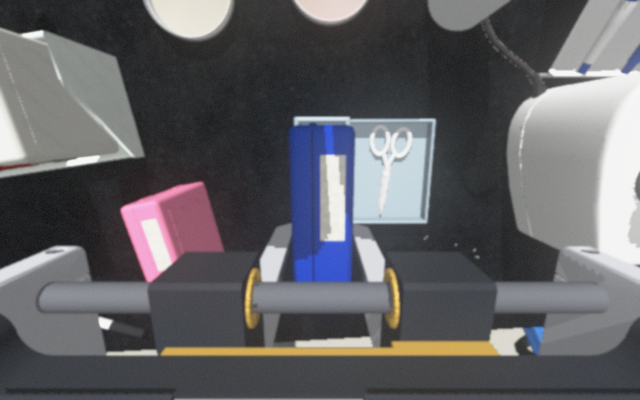

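View pics/dside.png

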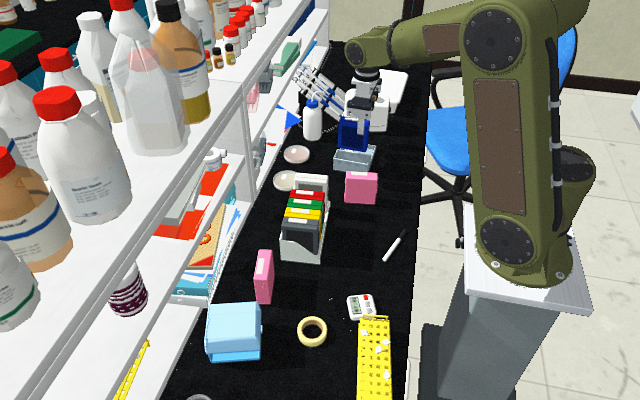

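The wrist view shows the box at (322,200) centred over the bay, with the far rim at (322,120). The measurements put the box level and within about 1 mm of the bay centre, with its underside at z ≈ 83. The side view shows the other five boxes still standing in the rack. Next I lower it.

Request:
jog_arm(plan=[0, 0, -0.004, 0, 0, 0, 0, 0, -0.01, 0, 0, 0, 0, 0, -0.016, 0, 0, 0, 0, 0, -0.022, 0, 0, 0, 0, 0, -0.028, 0, 0, 0, 0, 0, -0.034, 0, 0, 0, 0, 0, -0.04, 0, 0, 0, 0, 0, -0.046, 0, 0, 0, 0, 0, -0.052, 0, 0, 0, 0, 0, -0.057, 0, 0, 0, 0, 0, -0.062, 0, 0, 0, 0, 0, -0.066, 0, 0, 0, 0, 0, -0.07, 0, 0, 0, 0, 0, -0.072, 0, 0, 0, 0, 0, -0.074, 0, 0, 0, 0, 0, -0.075, 0, 0, 0, 0, 0, -0.076, 0, 0, 0, 0, 0, -0.076, 0, 0, 0])

```text
clock: 15.05
eef_pos: [488.1, -247.1, 73.4]
eef_rot: [-3.142, 0.0, -0.068]
wrist_force: [-0.7, 0.1, -1.3]
finger_gap: 33.6
finger_force: 40.0
```

```bash
python3 held.py e | grep -v side
```

```text
15.05 [ 488.07662112 -247.09216463   73.40238174] [-3.14157747e+00  3.89100134e-05 -6.83945158e-02] [-0.6936258   0.07330125 -1.27252502] 33.61457008743908
top 200 [[8.5, -16.7, 33.4], [45.5, 28.4, 195.1]]
16 38 Z [ 31.5  99.3 108.6] Y [ 0.7 14.6]
28 62 Z [ 39.1  99.6 109.1] Y [-3.7 14.8]
40 96 Z [ 36.8 105.2 109.8] Y [-16.4  14.4]
rim 76 ((5.807682037353516, 13.303085327148438), (48.071434020996094, 121.06224060058594), 72.59628295898438) [[-56.2, -26.6], [57.8, 24.1]]
-44 75 Z [ 40.9  77.7 108.6] Y [-7.9 20.8]
-32 41 Z [ 47.   67.1 109.2] Y [-0.3 20.5]
-20 28 Z [43.4 56.6 70.7] Y [13.1 21.6]
-8 63 Z [ 45.6  81.  109.5] Y [ 8.6 22.3]
4 68 Z [ 47.2  80.4 108.1] Y [ 8.3 20. ]
16 70 Z [ 46.5  79.3 107.6] Y [ 6.  22.4]
28 70 Z [ 46.4  83.2 107.5] Y [-1.6 20.9]
40 74 Z [ 46.3  87.  108.2] Y [-10.3  20.6]
rim 128 ((-1.0554351806640625, 3.6027259826660156), (115.74252319335938, 58.46064758300781), 1.2615885734558105) [[-58.5, -26.4], [56.7, 32.1]]
wrist 6125 [[-38.8, -15.4, 103.8], [45.1, 15.7, 107.7]]
-44 140 Z [104.4 106.1 107.1] Y [-15.4  15.7]
-32 1130 Z [104.6 106.3 107.4] Y [-15.2  15.5]
-20 984 Z [105.  106.3 107.4] Y [-13.9  15.3]
-8 419 Z [104.9 106.3 107.5] Y [ 2.8 15.1]
4 351 Z [105.1 106.2 107.4] Y [ 2.8 15.2]
16 696 Z [104.9 106.3 107.5] Y [-14.9  15.1]
28 923 Z [104.8 106.2 107.5] Y [-15.1  15.3]
40 1476 Z [103.8 106.1 107.5] Y [-14.7  14.8]
52 6 Z [ 92.8  93.6 103.3] Y [3.7 6.2]
rim 1709 ((16.1856689453125, 0.16223716735839844), (82.39270782470703, 54.30891418457031), 0.060700174421072006) [[-22.8, -26.7], [57.3, 27.0]]
```

Top at 106.2, so about 2 mm to go. The box is centred in the bay walls.

Request:
jog_arm(plan=[0, 0, -0.0005, 0, 0, 0, 0, 0, -0.001, 0, 0, 0, 0, 0, -0.0015, 0, 0, 0, 0, 0, -0.002, 0, 0, 0, 0, 0, -0.002, 0, 0, 0])

```text
clock: 15.7
eef_pos: [488.1, -247.1, 71.4]
eef_rot: [-3.142, 0.0, -0.068]
wrist_force: [0.1, -0.6, -2.2]
finger_gap: 33.6
finger_force: 40.0
```

Request:
jog_arm(plan=[0, 0, -0.0005, 0, 0, 0, 0, 0, -0.001, 0, 0, 0, 0, 0, -0.0015, 0, 0, 0, 0, 0, -0.0015, 0, 0, 0])

```text
clock: 16.1
eef_pos: [488.1, -247.1, 70.9]
eef_rot: [3.141, -0.0, -0.068]
wrist_force: [-6.1, 3.3, 11.6]
finger_gap: 34.0
finger_force: 40.0
```

Contact with the floor (11.6 N). Next I release and retreat upward.

Request:
jog_arm(plan=[0, 0, 0.0005, 0, 0, 0, 0, 0, 0.0005, 0, 0, 0, 0, 0, 0.0005, 0, 0, 0, 0, 0, 0.0005, 0, 0, 0, 0, 0, 0.0005, 0, 0, 0], claw=0.054)

```text
clock: 16.6
eef_pos: [488.1, -247.1, 70.4]
eef_rot: [-3.142, 0.0, -0.068]
wrist_force: [0.8, 0.6, -0.6]
finger_gap: 54.0
finger_force: 0.0
```

Request:
jog_arm(plan=[0, 0, 0.01, 0, 0, 0, 0, 0, 0.03, 0, 0, 0, 0, 0, 0.06, 0, 0, 0, 0, 0, 0.1, 0, 0, 0, 0, 0, 0.14, 0, 0, 0, -0.03, 0, 0.17, 0, 0, 0, -0.06, 0, 0.18, 0, 0, 0, -0.06, 0, 0.18, 0, 0, 0, -0.06, 0, 0.18, 0, 0, 0])

```text
clock: 17.5
eef_pos: [428.1, -247.2, 251.3]
eef_rot: [3.141, -0.001, -0.069]
wrist_force: [0.6, 0.2, 0.1]
finger_gap: 54.0
finger_force: 0.0
```

```bash
python3 held.py f | grep -v side
```

```text
17.5 [ 428.05932758 -247.15474572  251.27975224] [ 3.14099835e+00 -1.27396349e-03 -6.89474399e-02] [0.57286672 0.17416278 0.11052231] 53.986187543309015
top 588 [[-45.2, -16.8, 35.2], [45.1, 14.9, 108.2]]
-44 58 Z [ 45.5 101.8 106.6] Y [-14.6  14.2]
-32 98 Z [ 37.8 103.  106.8] Y [-16.2  14.5]
-20 94 Z [ 37.7 102.7 108.1] Y [-16.   14.6]
-8 61 Z [ 35.5 100.6 106.6] Y [ 0.6 14.8]
4 60 Z [ 42.4 100.7 106.3] Y [-2.4 14.8]
16 58 Z [ 41.2 100.9 107. ] Y [ 2.1 14.8]
28 64 Z [ 37.  101.  106.5] Y [-16.5  15. ]
40 95 Z [ 37.4 102.7 106.8] Y [-16.6  14.5]
rim 147 ((0.041934967041015625, -1.3013744354248047), (115.88902282714844, 53.196434020996094), 1.1126062870025635) [[-57.8, -28.4], [57.9, 24.2]]
-44 71 Z [ 40.3  79.2 106.5] Y [-8.7 20.8]
-32 82 Z [ 47.2  86.4 106.3] Y [-12.2  21.2]
-20 79 Z [ 45.9  83.7 106.5] Y [-8.  21.5]
-8 67 Z [ 45.5  79.2 105.3] Y [ 7.6 20.6]
4 66 Z [ 47.3  76.1 106. ] Y [ 8.5 20.5]
16 65 Z [ 45.3  79.4 104.8] Y [ 6.2 21. ]
28 71 Z [ 46.1  81.5 105.8] Y [ 3.3 21.4]
40 68 Z [ 48.8  85.5 106.7] Y [-9.  21.4]
rim 121 ((-1.7484512329101562, 2.7490673065185547), (116.03089141845703, 57.15266799926758), 1.2997716665267944) [[-58.9, -25.9], [55.9, 30.8]]
wrist 1611 [[-43.2, -15.0, 101.7], [44.2, 15.5, 105.5]]
-44 137 Z [102.2 103.6 105.1] Y [-14.3  14.1]
-32 302 Z [102.  103.7 105. ] Y [-14.2  15. ]
-20 260 Z [102.3 103.7 105.1] Y [-14.   14.8]
-8 111 Z [102.2 103.7 105. ] Y [ 3.6 14.8]
4 142 Z [102.3 103.8 105.1] Y [-14.7  14.6]
16 154 Z [102.3 103.7 105. ] Y [-14.9  15.5]
28 181 Z [102.2 103.7 105.2] Y [-14.9  15.4]
40 324 Z [101.8 103.6 105.1] Y [-14.8  15.2]
rim 928 ((-0.3764305114746094, 0.74322509765625), (116.66070556640625, 53.744407653808594), 0.8233203291893005) [[-58.4, -26.6], [57.4, 27.3]]
```

View pics/fside.png

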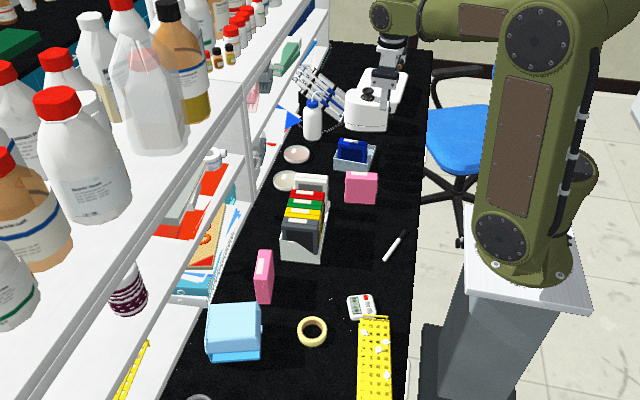

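The side view shows the blue box standing in the bay at (352,150), with its top level at 103.7 mm and centred. The other five boxes stand in the rack at (303,215), and the arm is clear. Handing in.

```bash
python3 -c "
from cell import manip
print(manip.sign_off())"
```

```text
the job is handed in; nothing more can be done
None
```

I handed the job in at about 18 s on the robot's clock: the blue slide box stands upright on the deep bay's floor, within about 1 mm of centre, and the other five boxes are still standing in the rack; the hand-in call gave no verdict.

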